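Lower the hold-down arm of a flask press in a dental laboratory

ROBOT

A 6-joint arm with a two-finger parallel gripper is mounted at the origin on the work surface. World frame = base frame: x ahead of the robot, y to its left, z up, the work surface at z = 0. Lengths are in m, angles in rad, forces in N, time in s.
With the tool pointing down it reaches from about 0.325 to 0.9 m from the base axis. Payload 6.1 kg.
Tool frame: the origin (TCP) lies midway between the tips of the shut fingers; the grasp point (between the pads) lies env.tcp_to_grasp behind it (env.tcp_to_grasp is the distance from the TCP to the grasp point, in m); z points along the fingers, y is the direction in which the jaws open and shut (so a half turn about z gives the same grasp; the last joint's range is limited). The gripper opens to 87 mm and grips with 3 to 60 N. Pads are 19 mm wide; open, the fingers measure 117 mm over their backs; the gripper's body (75 mm by 190 mm) begins 51 mm behind the grasp point.
Start: joints at [-1.253, 0.22, 1.526, -0, 1.395, -0.126], TCP at [0.268, -0.564, 0.223] pointing down, gripper open.
Joint ranges: [-2.98, 2.98], [-0.91, 2.08], [0.09, 2.57], [-1.24, 4.39], [0.2, 2.65], [-2.68, 2.68]. Speed limits (rad/s): [2.57, 2.57, 3.01, 3.14, 3.14, 3.14].

INTERFACE

Orientations are given as a rotation vector (axis times angle).
In Python, from cell import env gives the robot as it stands. The module is installed in compiled form; this text tells all that it offers.
- The arm moves only by the tool drive_tool, never from a script. Its arguments are lists of equal length, an entry for each row: "dp": the shift along the tool's x, y, z in m, a list of three; "twist": the turn about the tool's z in rad. In form: {"dp": [[x, y, z], ...], "twist": [twist, ...]}. A call has 1 to 10 rows; each row shifts and turns the pose as measured when the row begins, along the tool's axes as they then stand; what a row does not reach is not made up. A row lasts 1/8 s, in which the tool goes at most 62.5 mm and 10.7 degrees, less where a joint would pass 70% of its speed; a pose out of reach is approached as far as the arm can. A call is refused whole if a number of a shift passes 0.0625 or a number of a turn 0.188, either way. A call with a gripper value outside its range is refused whole. "hand" is the opening, from 0 (shut) to 1 (fully open), set as the call begins (left out, the last holds). The fingers move at their own pace and stop on an object; the grip force is fixed at half the most. Time passes only in rows, so rows that do not move let the fingers close. It gives the time, the measured TCP pose, the force and the opening at its end, in the units of the state.
- env.observe(): the state, without advancing time (a new reading comes with each control period).
- env.capture(name): name is "scene" or "top" or "wrist"; returns the picture (420x560x3 uint8, blue, green, red); there is no depth.
- env.calibration(name): a dict with "fovy" (degrees; the focal length in pixels is half the picture's height over the tangent of half this angle, whatever the lens; pixels are square), "cx", "cy" (the principal point, pixels), "k1" (the pictures are not rectified: a ray, as slopes to the right and down, at radius r is drawn at 1 + k1 r^2 times it, then the intrinsics apply), "R" (3x3) and "t" (3): a world point X has camera coordinates R X + t; the wrist camera has in their place "tool_from_camera" (4x4, takes a point from camera to tool coordinates, whose origin is the TCP and whose axes are the flange's). Camera axes: x right, y down, z forward; pixel columns grow to the right and rows downward; lengths in m; the calibration is good to about 2 mm. A picture is of the moment at which its call begins: read the wrist's pose just before it. calibration takes no time and is no camera call.
- env.sign_off(): hands the job in, once; it reports no verdict.
The state is a dict: "clock": time; "joints": joint angles; "dq": joint speeds; "joint_torque": joint torques, N m; "eef_pos": TCP position; "orientation": TCP orientation; "force": force on the tool from outside, world axes, zero at the start; "moment": the same for the moment, N m; "finger_gap": finger opening in m.
Only numpy, scipy, OpenCV 4.12 (cv2) and the standard library are available. Lean on these libraries where they do the work, as an engineer would, in place of code of your own. Each camera call takes 0.05 s, during which the arm holds its last target. There are 200 camera calls.

TASK

The casting flask has to be held down while it cools: press the red tab of the press's pawl down so that the pawl swings clear of the teeth and stays free, then push the orange crossbar of the raised arm all the way down until the arm's rubber foot rests on the flask. Only press and push with the fingers: do not lift the arm, do not shift or pick up the flask, and leave everything else on the bench where it is.

Things in the scene. Friction and masses are not known exactly. Their poses are not given: they have to be found in the camera images.
- press: grey base plate of the hand press, 270 x 110 x 15 mm, bolted down; origin at the centre of its underside, z up. Its own -x points from the hinge to the arm's free end, +x to the pawl's red tab; y is parallel to both hinges and the crossbar. The press is centred on y = 0. In this frame (mm): arm hinge (20, 0, 100), pawl hinge (75, 0, 144) between cheeks 155 high, flask axis (-75, 0)
- presser_pivot (a point): point on the arm's hinge axis, on the centre plane of the press, 100 mm above the bench
- bar_mid (a point): centre of the orange crossbar at the free end of the blue arm: round bar 18 mm thick, 80 mm long, parallel to the hinge, 160 mm from the hinge axis, so it moves on an arc of 160 mm radius; when the arm is down the bar is level with the hinge and 100 mm above the bench. The blue arm is 18 mm wide and 16 mm thick
- presser (a joint): angle of the arm above level, rad: 0 when it is level with its foot on the flask, about 0.75 as it starts (raised). Stiff hinge: it stays where it is left and takes about 6 to 9 N at the crossbar to push down. While the pawl is in the teeth (55 mm from the hinge, on top of the hub) the arm has only some 0.1 rad of play and cannot go down
- pawl_tab (a point): centre of the upper face of the red pawl's tab, a pad 34 mm (along the press's x) by 36 mm, 8 mm thick, 53 mm from the pawl's hinge and 170 mm above the bench when the pawl is in the teeth; it sinks by about 21 mm when the pawl is fully free
- pawl (a joint): angle of the red pawl, rad: 0 with its nose down in the teeth, grows as the tab is pressed down, stop at 0.38 (fully free; the nose clears the teeth from about 0.2). Stiff pivot without spring: takes about 4 N at the tab (more at the stop) and stays where it is left
- flask_mid (a point): middle (half-way up) of the loose aluminium casting flask, upright cylinder 68 mm across (73 mm over its brass band), 60 mm high, 0.3 to 0.6 kg, standing on the press's base between four low pins, its top 75 mm above the bench
- jar_mid (a point): middle of a small jar with white lid, 44 mm across, 55 mm high, standing loose beside the press: leave alone
- castring_mid (a point): middle of a loose brass ring, 52 mm across, 45 mm high, beside the press: leave alone
- tray_mid (a point): middle of a loose white ceramic firing block, 70 x 100 x 22 mm with three pins to 52 mm high: leave alone
- liquid_mid (a point): middle of a loose bottle with blue cap, 54 mm across, 120 mm high: leave alone
- tweezers_mid (a point): middle of loose steel tweezers lying flat, 160 mm long, 22 mm wide, 8 mm high: leave alone

How it is judged:
By the outcome, as a careful person would: the job done as asked, in the order asked, and still so for the second after the job is handed in, with the robot touching nothing.
It also fails if it takes over 48 s, if anything falls off the work surface, if the arm or the gripper's body presses on something with over 40 N, if the wrist force passes 120 N, or if a joint passes its speed limit or range.

## Working session

There is one attempt and no reset: what is moved stays moved. The work goes in short steps, Python scripts to look and compute and a tool call to move; the robot and the scene stay as the last step left them, time stands still between calls to the robot, and variables do not carry over. Pictures are saved under pics/ and viewed, about 8 in all and at most 12, crops included, and the job is handed in when it is done.

Besides the shell and the picture viewer there is one more tool, called after "Request:" by a JSON object that holds its "op" and its "data". drive_tool: Moves the arm, as the interface text tells. Its arguments: {"type":"object","properties":{"dp":{"type":"array"},"twist":{"type":"array"},"hand":{"type":"number"}},"required":["dp","twist"]}

```bash
mkdir -p pics
cat > h.py <<'E'
import numpy as np, cv2
from cell import env
def ray(name,u,v,obs=None):
    c=env.calibration(name); f=210/np.tan(np.radians(c['fovy'])/2)
    d=np.array([(u-c['cx'])/f,(v-c['cy'])/f]); s=d.copy()
    for _ in range(20): s=d/(1+c['k1']*(s@s))
    r=np.array([s[0],s[1],1])
    if 'R' in c:
        R=np.array(c['R']);t=np.array(c['t']); return -R.T@t,R.T@r
    T=np.array(c['tool_from_camera']); W=cv2.Rodrigues(np.array(obs['orientation']))[0]
    return W@T[:3,3]+obs['eef_pos'],W@T[:3,:3]@r
def plane(o,d,z): return o+d*(z-o[2])/d[2]
def tri(o1,d1,o2,d2):
    A=np.c_[d1,-d2]; s=np.linalg.lstsq(A,o2-o1,rcond=None)[0]
    p,q=o1+s[0]*d1,o2+s[1]*d2; return (p+q)/2,np.linalg.norm(p-q)
def blobs(im,lo,hi,amin=60):
    h=cv2.cvtColor(im,cv2.COLOR_BGR2HSV); m=cv2.inRange(h,lo,hi)
    n,l,s,c=cv2.connectedComponentsWithStats(m)
    return [(s[i].tolist(),c[i].round(1).tolist()) for i in range(1,n) if s[i,4]>=amin],l
E
python3 - <<'E'
from h import *
print(env.observe(), env.tcp_to_grasp)
for n in ('scene','top'):
    im=env.capture(n); cv2.imwrite(f'pics/{n}0.png',im)
    print(n,'red',blobs(im,(0,150,80),(6,255,255))[0],blobs(im,(174,150,80),(180,255,255))[0],'or',blobs(im,(8,150,120),(20,255,255))[0])
E
```

```text
{'clock': 0.0, 'joints': array([-1.25309818e+00,  2.21213452e-01,  1.52765673e+00,  1.37735773e-06,
        1.39466877e+00, -1.26091316e-01]), 'dq': array([ 0.00033953, -0.00057893, -0.00018325, -0.00071469, -0.0012091 ,
       -0.00107409]), 'joint_torque': array([-3.62247110e-04, -4.94617617e+01, -3.87378538e+01,  6.98345876e-02,
        5.71039366e-02, -1.72990108e-04]), 'eef_pos': array([ 0.26815599, -0.56385101,  0.22142095]), 'orientation': array([-3.06267782e+00, -6.90969580e-01,  2.90146775e-04]), 'force': array([ 0.25951112, -0.34177615,  0.11066714]), 'moment': array([0.02096273, 0.01068801, 0.03931203]), 'finger_gap': 0.08689018692477427} 0.0187
scene red [([243, 199, 40, 20, 166], [258.5, 210.1]), ([127, 362, 27, 25, 520], [140.3, 373.5])] [] or [([301, 163, 23, 10, 68], [312.2, 167.4]), ([223, 328, 24, 20, 384], [234.5, 337.4])]
top red [([421, 115, 16, 16, 194], [428.5, 122.5]), ([279, 190, 48, 22, 301], [308.1, 201.1])] [] or [([361, 114, 16, 15, 191], [368.2, 120.9])]
```

View pics/scene0.png

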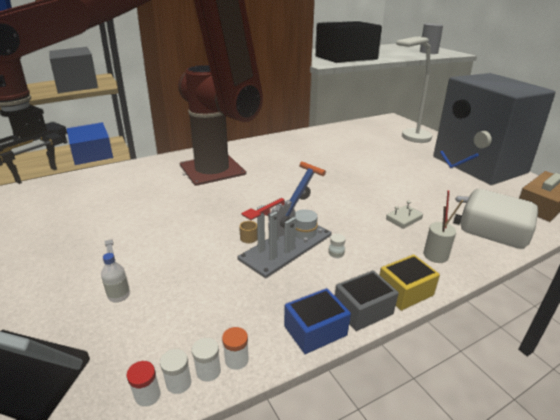

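View pics/top0.png

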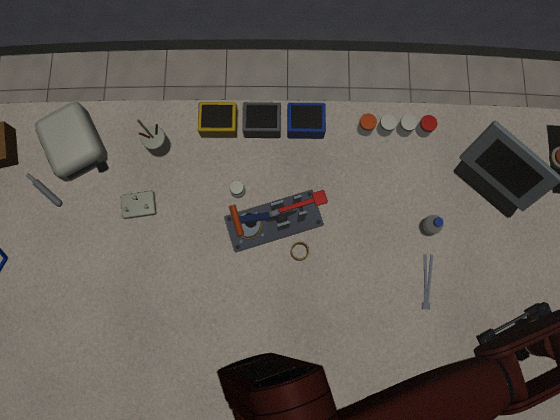

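The scene view shows the raised orange bar at about (313,168) and the red tab at (250,213). In the top view the tab is at (320,198) and the bar at (236,220), with the press yawed a little.

Run:
```python
from h import *
im=cv2.imread('pics/top0.png'); s=cv2.imread('pics/scene0.png')
for n,i in (('top',im),('scene',s)):
    print(n,[b for b in blobs(i,(0,120,60),(20,255,255),40)[0] if 120<b[1][1]<260 and 180<b[1][0]<360])
h=cv2.cvtColor(im,cv2.COLOR_BGR2HSV)
for p in ((236,220),(236,212),(320,198),(300,205)): print(p,h[p[1],p[0]])
tab=plane(*ray('top',320,198),.17); bar=plane(*ray('top',236,220),.209)
print(tab,bar,np.linalg.norm((tab-bar)[:2]))
for a,b in (((320,198),(250,213)),((236,220),(313,168))):
    print(tri(*ray('top',*a),*ray('scene',*b)))
# base corners, approx
x0,y0=210,170
cv2.imwrite('pics/c1.png',np.hstack([cv2.resize(im[170:270,210:340],None,fx=3,fy=3,interpolation=2),cv2.resize(s[150:250,225:355],None,fx=3,fy=3,interpolation=2)]))
```

```text
top [([279, 190, 48, 22, 326], [307.7, 201.1]), ([229, 205, 21, 34, 215], [236.5, 220.8]), ([291, 242, 18, 18, 53], [299.0, 251.9])]
scene [([300, 162, 25, 13, 108], [312.3, 167.8]), ([242, 198, 42, 21, 234], [260.4, 209.6])]
(236, 220) [ 10 192 130]
(236, 212) [  9 202 106]
(320, 198) [  1 176 139]
(300, 205) [  0 176 138]
[ 0.61140309 -0.11167809  0.17      ] [0.54569041 0.10298917 0.209     ] 0.22449986607387432
(array([ 0.61223672, -0.11094229,  0.16766587]), np.float64(0.001993558928852475))
(array([0.54618045, 0.10424532, 0.21171532]), np.float64(0.0034239694230963924))
```

View pics/c1.png

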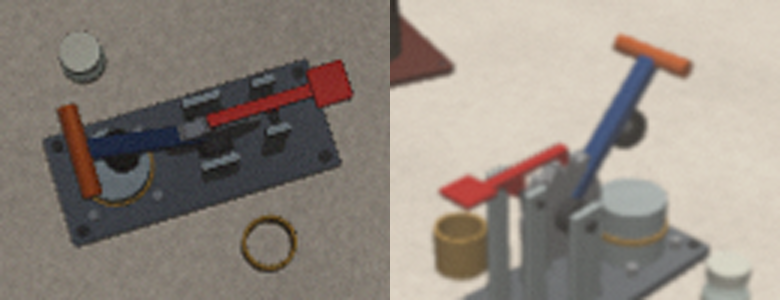

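```bash
cat >> h.py <<'E'
def plan(target,dyaw,n):
    o=env.observe(); R=cv2.Rodrigues(np.array(o['orientation']))[0]; d=(np.array(target)-o['eef_pos'])/n
    rows=[]
    for i in range(n):
        rows.append((R.T@d).round(4).tolist()); R=cv2.Rodrigues(np.array([0,0,dyaw/n]))[0]@R
    print(rows,[round(-dyaw/n,4)]*n)
E
python3 -c "
from h import *
plan([.612,-.111,.235],1.4226,10)"
```

```text
[[0.0505, -0.0261, -0.0013], [0.0537, -0.0187, -0.0013], [0.0558, -0.0109, -0.0013], [0.0568, -0.0029, -0.0013], [0.0566, 0.0052, -0.0013], [0.0553, 0.0132, -0.0014], [0.0529, 0.0209, -0.0014], [0.0494, 0.0282, -0.0014], [0.0449, 0.0349, -0.0014], [0.0395, 0.0409, -0.0014]] [-0.1423, -0.1423, -0.1423, -0.1423, -0.1423, -0.1423, -0.1423, -0.1423, -0.1423, -0.1423]
```

Request:
{"op": "drive_tool", "data": {"dp": [[0.05, -0.026, -0.006], [0.054, -0.019, -0.006], [0.056, -0.011, -0.006], [0.057, -0.003, -0.002], [0.057, 0.005, 0], [0.055, 0.013, 0], [0.053, 0.021, 0], [0.049, 0.028, 0]], "twist": [-0.142, -0.142, -0.142, -0.142, -0.142, -0.142, -0.142, -0.142], "hand": 0}}

```text
clock: 1.1
eef_pos: [0.5424, -0.189, 0.2389]
orientation: [-2.175, -2.258, -0.003]
force: [-0.0, -0.8, -0.5]
finger_gap: 0.0151
```

Run:
```python
from h import *
o=env.observe(); im=env.capture('wrist'); cv2.imwrite('pics/w1.png',im)
print(o['eef_pos'],o['orientation'],o['joints'])
for nm,lo,hi in (('red',(0,120,60),(5,255,255)),('or',(7,120,60),(20,255,255))): print(nm,blobs(im,lo,hi,150)[0])
plan([.612,-.111,.215],np.radians(15),3)
```

```text
[ 0.54235065 -0.18895443  0.23891378] [-2.17534517 -2.25781755 -0.00265989] [-0.47461233  0.09342974  1.63801872  0.00348994  1.41571783 -0.51236371]
red [([365, 0, 65, 132, 4703], [393.4, 76.8])]
or [([197, 10, 57, 62, 859], [222.8, 38.9])]
[[0.0228, 0.0233, 0.0082], [0.0207, 0.0252, 0.0082], [0.0184, 0.0269, 0.0081]] [np.float64(-0.0873), np.float64(-0.0873), np.float64(-0.0873)]
```

View pics/w1.png

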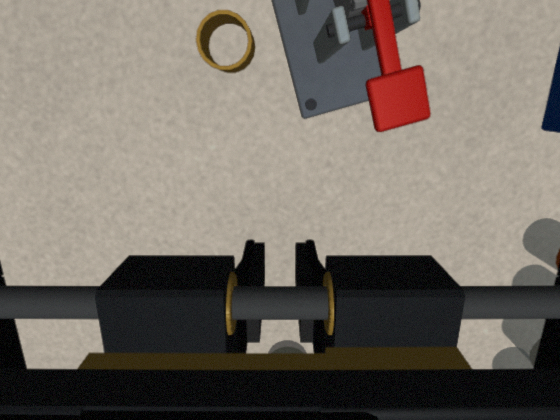

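The wrist view shows the whole red tab, centred at about (399,99), with a clear yaw. The ring is off to the left.

Run:
```python
from h import *
o=env.observe()
a=plane(*ray('wrist',399,99,o),.17); b=plane(*ray('wrist',378,8,o),.155)
print(a, tri(*ray('wrist',399,99,o),*ray('top',320.2,197.8)))
for l,r in (((367,97),(424,67)),((380,131),(430,117)),((367,97),(380,131)),((424,67),(430,117))):
    v=plane(*ray('wrist',*r,o),.17)-plane(*ray('wrist',*l,o),.17); print(np.linalg.norm(v),np.degrees(np.arctan2(v[1],v[0])))
```

```text
[ 0.6167011  -0.10300079  0.17      ] (array([ 0.59958661, -0.1057883 ,  0.22824711]), np.float64(0.004709308760236003))
0.03804077570997789 30.42794669828765
0.03222249764633646 18.517641949839124
0.022947561356308998 -62.43212495314263
0.030544373736983474 -74.0900351674241
```

Request:
{"op": "drive_tool", "data": {"dp": [[0.022, 0.024, 0.008], [0.02, 0.026, 0.008], [0.018, 0.028, 0.008], [0, 0, 0]], "twist": [-0.087, -0.087, -0.087, 0], "hand": 0}}

```text
clock: 1.65
eef_pos: [0.6162, -0.1076, 0.2128]
orientation: [-1.834, -2.539, -0.01]
force: [-0.3, 0.2, -0.1]
finger_gap: 0.0005
```

Request:
{"op": "drive_tool", "data": {"dp": [[-0.004, -0.002, 0.02], [0, 0, 0.015], [0, 0, 0.006], [0, 0, 0.006], [0, 0, 0.006]], "twist": [0, 0, 0, 0, 0]}}

```text
clock: 2.28
eef_pos: [0.6151, -0.1178, 0.1589]
orientation: [-1.847, -2.538, -0.006]
force: [1.1, -4.0, 4.1]
finger_gap: 0.0005
```

Request:
{"op": "drive_tool", "data": {"dp": [[0.001, 0, 0.005], [0.001, 0, 0.004], [0, 0, 0.004]], "twist": [0, 0, 0]}}

```text
clock: 2.65
eef_pos: [0.6161, -0.1196, 0.1501]
orientation: [1.849, 2.534, 0.004]
force: [-10.3, 2.5, 24.6]
finger_gap: 0.0004
```

Request:
{"op": "drive_tool", "data": {"dp": [[0, 0, 0.003]], "twist": [0]}}

```text
clock: 2.78
eef_pos: [0.6163, -0.1196, 0.1502]
orientation: [1.848, 2.534, 0.005]
force: [-8.8, 1.3, 19.4]
finger_gap: 0.0002
```

Request:
{"op": "drive_tool", "data": {"dp": [[0, 0, -0.02], [0, 0, -0.04], [0, 0, -0.05], [0, 0, 0]], "twist": [0, 0, 0, 0]}}

```text
clock: 3.28
eef_pos: [0.6138, -0.1168, 0.2607]
orientation: [-1.85, -2.536, -0.008]
force: [-0.4, 1.2, 0.3]
finger_gap: 0.0003
```

Run:
```python
from h import *
o=env.observe(); print(o['eef_pos'],o['force'])
w=env.capture('wrist'); s=env.capture('scene')
cv2.imwrite('pics/c2.png',np.hstack([cv2.resize(w,(533,400)),cv2.resize(s[150:250,225:292],(267,400),interpolation=2)]))
m=[b for b in blobs(s,(0,120,60),(20,255,255),40)[0] if 120<b[1][1]<260]; print(m)
plan([.546,.104,.258],0,4)
```

```text
[ 0.613753   -0.11684915  0.26073393] [-0.38449311  1.21278436  0.29181083]
[([300, 162, 25, 13, 109], [312.0, 167.7]), ([241, 193, 40, 38, 317], [257.8, 215.1])]
[[0.0574, 0.0013, -0.0001], [0.0574, 0.0013, -0.0001], [0.0574, 0.0013, -0.0001], [0.0574, 0.0013, -0.0001]] [0.0, 0.0, 0.0, 0.0]
```

View pics/c2.png

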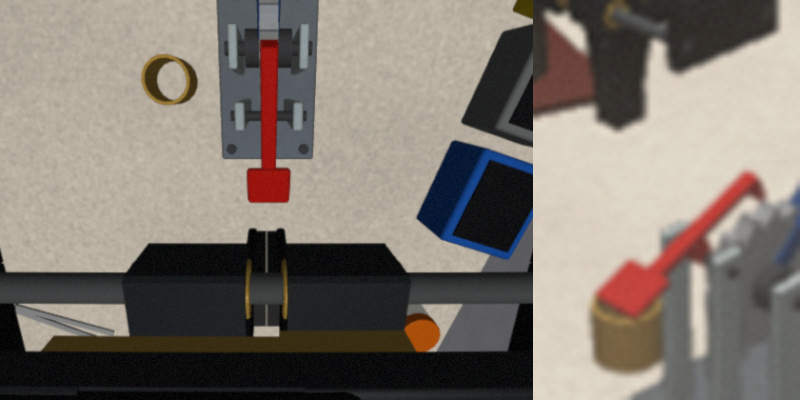

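The pawl now leans well clear of the teeth and stays there, and the tool is aligned with the press. Next I'll move above the bar.

Request:
{"op": "drive_tool", "data": {"dp": [[0.057, 0.001, 0], [0.057, 0.001, 0], [0.057, 0.001, 0], [0.05, 0.001, 0], [0, 0, 0]], "twist": [0, 0, 0, 0, 0]}}

```text
clock: 4.0
eef_pos: [0.5395, 0.102, 0.2445]
orientation: [-1.838, -2.512, 0.01]
force: [0.3, -1.0, -0.5]
finger_gap: 0.0006
```

Run:
```python
from h import *
o=env.observe(); print(o['eef_pos'],o['orientation'],o['force'])
w=env.capture('wrist'); cv2.imwrite('pics/w3.png',w)
for b in blobs(w,(6,120,60),(20,255,255),150)[0]: print(b,plane(*ray('wrist',*b[1],o),.215))
plan([.546,.104,.225],0,2)
```

```text
[0.53954995 0.10199285 0.24450613] [-1.838049   -2.51186601  0.00960029] [ 0.28388694 -1.01512041 -0.51885489]
([221, 223, 141, 32, 3716], [292.8, 237.4]) [0.54654188 0.10425755 0.215     ]
[[0.0006, 0.0036, 0.0096], [0.0006, 0.0036, 0.0096]] [0.0, 0.0]
```

View pics/w3.png

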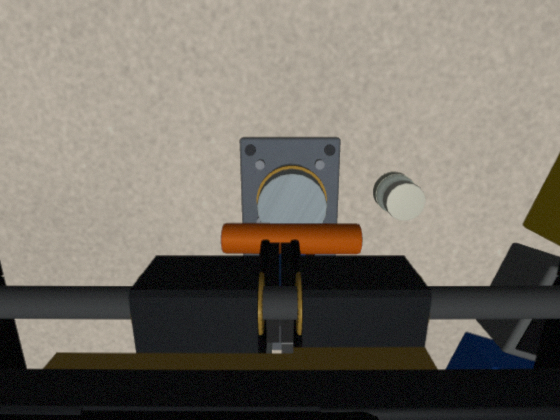

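The bar is confirmed at (0.546,0.104), which agrees with the first estimate. I'll shift 7 mm in tool y and press along the arc.

Request:
{"op": "drive_tool", "data": {"dp": [[0.001, 0.007, 0.012], [0.001, 0, 0.012], [0.007, 0, 0.009], [0.008, 0, 0.01], [0.007, 0, 0.01]], "twist": [0, 0, 0, 0, 0]}}

```text
clock: 4.68
eef_pos: [0.5393, 0.1255, 0.1921]
orientation: [-1.845, -2.5, 0.004]
force: [-3.7, 0.5, 9.1]
finger_gap: 0.0006
```

Request:
{"op": "drive_tool", "data": {"dp": [[0.005, 0, 0.011], [0.005, 0, 0.011], [0.005, 0, 0.012], [0.003, 0, 0.012]], "twist": [0, 0, 0, 0]}}

```text
clock: 5.18
eef_pos: [0.5329, 0.1454, 0.1479]
orientation: [-1.848, -2.489, -0.006]
force: [-4.2, 5.0, 9.6]
finger_gap: 0.0003
```

Request:
{"op": "drive_tool", "data": {"dp": [[0, 0, 0.012], [-0.001, 0, 0.012], [0, 0, 0.01]], "twist": [0, 0, 0]}}

```text
clock: 5.55
eef_pos: [0.5329, 0.1472, 0.1135]
orientation: [-1.851, -2.48, -0.016]
force: [-3.1, 4.8, 8.0]
finger_gap: 0.0002
```

Request:
{"op": "drive_tool", "data": {"dp": [[-0.001, 0, 0.004], [0, 0, 0.004], [0, 0, 0.003]], "twist": [0, 0, 0]}}

```text
clock: 5.92
eef_pos: [0.5333, 0.1469, 0.1088]
orientation: [-1.853, -2.471, -0.02]
force: [-14.6, 0.5, 27.8]
finger_gap: 0.0004
```

The force jumped to 28 N at z = 0.109, so the foot is resting on the flask. Now I'll retreat and check.

Request:
{"op": "drive_tool", "data": {"dp": [[0, 0, -0.015], [0, 0, -0.03], [0, 0, -0.05], [0.01, 0, -0.05], [-0.06, 0, 0], [-0.06, 0, 0], [-0.06, 0, 0], [0, 0, 0]], "twist": [0, 0, 0, 0, 0, 0, 0, 0]}}

```text
clock: 6.92
eef_pos: [0.5872, -0.0349, 0.2436]
orientation: [-1.863, -2.461, -0.013]
force: [-0.9, 0.4, -0.7]
finger_gap: 0.0006
```

Run:
```python
from h import *
o=env.observe(); print(o['eef_pos'],o['orientation'],o['force'])
w=env.capture('wrist'); s=env.capture('scene')
cv2.imwrite('pics/c4.png',np.hstack([cv2.resize(w,(400,300)),cv2.resize(s[160:280,220:360],(400,300),interpolation=2)]))
c=env.calibration('scene'); f=210/np.tan(np.radians(c['fovy'])/2)
u=np.array([.2927,-.956]); hinge=np.array([.546,.104])+u*.117
def pr(X):
    p=c['R']@X+c['t']; a=p[:2]/p[2]; a=a*(1+c['k1']*(a@a)); return a*f+[c['cx'],c['cy']]
for th in (0,.03,.06): print(th,pr(np.r_[hinge-u*.16*np.cos(th),.1+.16*np.sin(th)]))
print(blobs(s[160:280,220:360],(6,120,60),(20,255,255),30)[0])
```

```text
[ 0.58723522 -0.03487249  0.24356284] [-1.86287698 -2.46051106 -0.01337877] [-0.85583454  0.40208919 -0.69590116]
0 [320.02520529 198.8971227 ]
0.03 [320.11175302 197.45328316]
0.06 [320.1663139  196.02151006]
[([89, 32, 10, 6, 31], [92.8, 34.5]), ([101, 37, 11, 8, 45], [106.0, 40.8])]
```

View pics/c4.png

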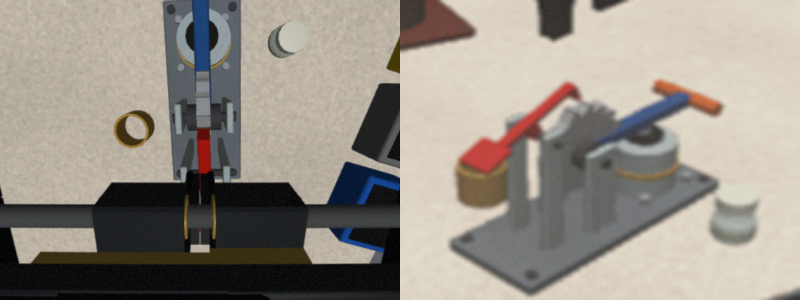

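```bash
python3 -c "
from cell import env
print(env.sign_off())"
```

```text
the job is handed in; nothing more can be done
None
```

The pawl is free and the arm is down with its foot on the flask, and I have handed the job in at about 7 s on the robot's clock.

- **Pawl:** I pressed the red tab down until it stopped, at about 20–25 N with the fingertips at z = 0.150 m. In both pictures taken afterwards the pawl is still swung clear of the teeth.
- **Arm:** I pushed the orange crossbar down its arc at about 8–10 N. At z = 0.109 m, the height expected for a level arm, the force rose to 28 N.
- **Last look:** after I backed off, the crossbar showed at about pixel (320, 198) in the scene camera, against (320, 199) predicted for a level arm. The flask is centred between its pins, and the jar and ring look unmoved. The robot was touching nothing. I did not re-check the firing block, bottle or tweezers, but the arm stayed well above them.
- **One disagreement:** a rough two-view fix on the tab using the wrist camera came out about 6 cm too high. I ignored it because the scene and top cameras agreed to about 2 mm, and the contact heights then matched them.

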